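# Find the hidden release groove of the tube-rack dock

### The arm

A 7-joint arm with a two-finger parallel gripper is mounted at the origin on the work surface. World frame = base frame: x ahead of the robot, y to its left, z up, the work surface at z = 0. Lengths are in m, angles in rad, forces in N, time in s.
With the tool pointing down it reaches from about 0.425 to 0.925 m from the base axis. Payload 6.8 kg.
Tool frame: the origin (TCP) lies at the very end of the fingers, on their centre line; the grasp point (between the pads) lies 19 mm behind it (r.tcp_to_grasp is the distance from the TCP to the grasp point, in m); z points along the fingers, y is the line along which they close (so a half turn about z gives the same grasp; the last joint's range is limited). The gripper opens to 85 mm and grips with 20 to 120 N. Pads are 22 mm wide; open, the fingers measure 114 mm over their backs; the gripper's body (76 mm by 85 mm) begins 54 mm behind the grasp point. The pads swing forward as they close: fully open they stand 13 mm farther back than shut.
Start: joints at [1.082, 0.477, 0.022, 1.555, -0.011, 1.109, -0.083], TCP at [0.251, -0.627, 0.231] pointing down, gripper open.
Joint ranges: [-2.96, 2.96], [-0.34, 2.1], [-1.41, 1.46], [0.24, 2.44], [-1.37, 4.51], [0.17, 1.92], [-2.96, 2.96]. Speed limits (rad/s): [2.39, 2.39, 3.14, 3.14, 3.14, 3.14, 3.14].

### API

Orientations are given as a rotation vector (axis times angle).
In Python, from bench import r gives the robot as it stands.
- The arm moves only by the tool step_arm, never from a script. Its argument "moves" is a list of rows, each a list of 7 numbers: the shift along the tool's x, y, z in mm, then the turn, a rotation vector about the tool's x, y, z in rad, then the finger opening in mm, from 0 to 85.4. A call has 1 to 8 rows; each row is the pose to reach, as a shift and turn from the pose commanded when the call began, along the tool's axes at that moment; what a row does not reach only later rows make up. A row lasts 1/10 s, in which the tool goes at most 50 mm and 8.59 degrees, less where a joint would pass 70% of its speed; a pose out of reach is approached as far as the arm can. A call with a gripper value outside its range is refused whole. The fingers move at their own pace and stop on an object; "grip_force" is the grip in N (left out, the last holds). Time passes only in rows, so rows that repeat a pose let the fingers close. It gives the time, the measured TCP pose, the force, the opening and the grip force at its end, in the units of the state.
- r.get_obs(): the state, without advancing time (a new reading comes with each control period).
- r.grab_frame(name): name is "side" or "top"; returns a dict with "image" (384x512x3 uint8, red, green, blue), "depth" (384x512 float32, m along the optical axis (not along the pixel's ray), 0 where there is no reading), "mtx" (3x3 intrinsics, pixels), "k1" (the pictures are not rectified: a ray, as slopes to the right and down, at radius r is drawn at 1 + k1 r^2 times it, then the intrinsics apply), "rvec" (rotation vector, rad) and "tvec" (3), from world to camera coordinates, as OpenCV has them. Camera axes: x right, y down, z forward; pixel columns grow to the right and rows downward; lengths in m; the calibration is good to about 2 mm. A picture is of the moment at which its call begins.
- r.hand_in(): hands the job in; it is judged then, once.
The state is a dict: "clock": time; "joints": joint angles; "qvel": joint speeds; "tau": joint torques, N m; "tcp_pos": TCP position; "orientation": TCP orientation; "contact_force": force on the tool from outside, world axes, zero at the start; "moment": the same for the moment, N m; "grip_width": finger opening in m; "gripper_force": force on a finger pad.
Only numpy, scipy, OpenCV 4.12 (cv2) and the standard library are available. Lean on these libraries where they do the work, as an engineer would, in place of code of your own. Each camera call takes 0.05 s, during which the arm holds its last target. There are 200 camera calls.

### The job

Unlock the tube rack in its white dock. With the gripper shut, set the fingertips on top of the grey front edge at its left end (as the robot sees it) and sweep along the edge to the right, without leaning hard on it, until they drop into the release groove; then press the key inside it fully down, so that both orange tabs swing up, and move the fingers clear. Leave the rack and everything else where they are: nothing is picked up.

Things in the scene. Friction and masses are not known exactly. Their poses are not given: they have to be found in the camera images.
- dock: Fixed white bench dock, 190 (x) by 340 (y) mm. Origin: centre of its underside, on the work surface; z up, its front (-x) faces the robot, +y is the left as the robot sees it. Grey edge along the front at x = -75 mm; behind it the deck is 20 mm high and free for 55 mm, then the rack begins. Housings either side (y = 90 to 170 mm), tops at 75 mm. Over 40 N of fingertip force damages it.
- edge_left (a point): Left end of the bare grey edge, on its centre line, at its top: x = -75, y = +90, z = 65 mm in the dock's frame. The edge is a level strip 24 mm wide running straight from here to edge_right. The 40 mm next to this end are always plain.
- edge_right (a point): Right end of the bare grey edge, likewise (y = -90 mm). The edge has one groove cut right across it, 42 mm long along the edge and 18 mm deep. Its place is not tracked and differs every time: its centre lies anywhere from y = -55 to +20 mm in the dock's frame.
- release_key (a joint): Key: a bar inside the edge, same grey, bare only in the groove, whose floor it forms; its top is 10 mm below the edge's top (55 mm above the work surface). Value: travel in m, 0 up, 0.007 fully down against a stop. Goes straight down against about 5 N of friction, no spring, and stays where it is left.
- tab_left (a joint): Orange locking tab, 24 by 22 by 6 mm, at the left end of the rack: 0 rad lies flat over the rack's foot (locked), 1.4 rad stands up (free). Driven by the key: 200 rad per m of its travel.
- tab_right (a joint): The same at the right end of the rack.
- rack_mid (a point): Middle of the loose steel wire rack with twelve orange-capped tubes, 70 by 152 by 88 mm high, 0.45 kg, standing on the dock's deck (its middle nominally at x = 30, y = 0 in the dock's frame; tops 108 mm above the surface). Not to be moved.
- vial_mid (a point): Middle of an amber vial, 26 mm diameter, 35 mm high, standing on the top of the dock's right housing. Not to be moved.
- pink_tube_mid (a point): Middle of a tube with a red cap in a round blue foot, 40 mm diameter, 96 mm high. Not to be moved.
- reagent_mid (a point): Middle of a white bottle with a blue cap, 60 mm diameter, 140 mm high. Not to be moved.
- jar_mid (a point): Middle of an amber jar with a white lid, 64 mm diameter, 80 mm high. Not to be moved.
- tip_box_mid (a point): Middle of a blue pipette-tip box with a clear lid, 82 by 122 by 70 mm high. Not to be moved.
- beaker_mid (a point): Middle of an empty glass beaker, 60 mm diameter, 70 mm high. Not to be moved.

How it is judged:
By the outcome, as a careful person would: the job done as asked, in the order asked, and still so for the second after the job is handed in, with the robot touching nothing.
It also fails if it takes over 45 s, if anything falls off the work surface, if the arm or the gripper's body presses on something with over 40 N, if the wrist force passes 120 N, or if a joint passes its speed limit or range.

## Working session

There is one attempt and no reset: what is moved stays moved. The work goes in short steps, Python scripts to look and compute and a tool call to move; the robot and the scene stay as the last step left them, time stands still between calls to the robot, and variables do not carry over. Pictures are saved under pics/ and viewed, at most 10 in all, crops included, and the job is handed in when it is done.

Besides the shell and the picture viewer there is one more tool, called after "Call:" in YAML: its name, and indented under it one key for each argument. step_arm: Moves the arm, as the interface text tells. Its arguments: {"type":"object","properties":{"moves":{"type":"array","items":{"type":"array","items":{"type":"number"}}},"grip_force":{"type":"number"}},"required":["moves"]}

```bash
mkdir -p pics
cat > h.py <<'E'
import numpy as np, cv2
from bench import r
def grab(n):
    f=r.grab_frame(n); np.savez('/tmp/%s.npz'%n,**f); return f
def pt(f,u,v,d=None,z=None):
    K=f['mtx'];k=float(f['k1'])
    xd=np.array([(u-K[0,2])/K[0,0],(v-K[1,2])/K[1,1]]);x=xd.copy()
    for _ in range(20): x=xd/(1+k*(x@x))
    R=cv2.Rodrigues(f['rvec'])[0];t=np.ravel(f['tvec'])
    ray=R.T@np.r_[x,1];c=-R.T@t
    if z is not None: return c+ray*(z-c[2])/ray[2]
    if d is None: d=np.median(f['depth'][int(v)-1:int(v)+2,int(u)-1:int(u)+2])
    return c+ray*d
E
python3 - <<'E'
from h import *
for n in('side','top'):
    f=grab(n); cv2.imwrite(f'pics/{n}0.png',f['image'][:,:,::-1]); print(n,f['mtx'].tolist(),f['k1'],np.ravel(f['rvec']),np.ravel(f['tvec']))
o=r.get_obs();print(o)
E
```

```text
side [[439.5738905465271, 0.0, 251.74878980608952], [0.0, 439.5738905465271, 183.54165508733888], [0.0, 0.0, 1.0]] -0.15647919259111467 [ 0.78311054 -2.44166251  1.30916959] [0.41932202 0.24947952 1.09118153]
top [[448.9896038995241, 0.0, 250.6221436175597], [0.0, 448.9896038995241, 191.23429228011778], [0.0, 0.0, 1.0]] -0.03971233513184653 [ 2.13756589 -2.1183548   0.19877522] [-0.03488033  0.51618845  1.20295648]
{'clock': 0.1, 'joints': array([ 1.08190898,  0.47771979,  0.02233577,  1.55632499, -0.01149477,
        1.10932858, -0.08313272]), 'qvel': array([-0.00241596,  0.0003973 , -0.00055519, -0.00275861, -0.00016955,
        0.00116008, -0.00117796]), 'tau': array([ 4.46233928e-03, -5.97760069e+01,  1.61407616e+00, -2.81954831e+01,
        1.28753707e-02,  4.99335118e-03, -2.47449668e-05]), 'tcp_pos': array([ 0.25066056, -0.6261622 ,  0.23043289]), 'orientation': array([-3.08325811e+00, -5.94224147e-01,  6.77290043e-04]), 'contact_force': array([-0.62705152, -0.38785922, -0.01872579]), 'moment': array([-0.01391166, -0.02282149,  0.01656045]), 'gripper_force': 0.0, 'grip_width': 0.08526298720117553}
```

View pics/top0.png

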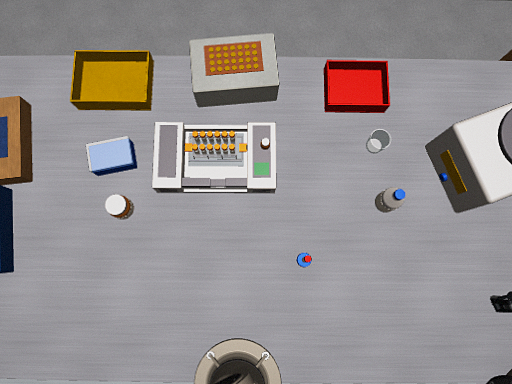

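View pics/side0.png

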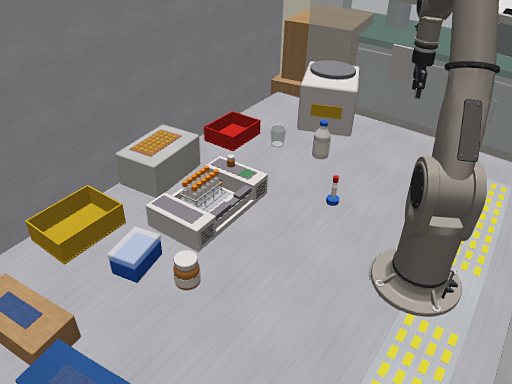

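The top view shows the dock at columns 153–276 and rows 122–192, with its grey edge near row 183. The robot base is at the bottom, and world +y points left in the image. I'll enlarge the dock in both views.

Run:
```python
from h import *
f=dict(np.load('/tmp/top.npz'));g=dict(np.load('/tmp/side.npz'))
cv2.imwrite('pics/topc.png',cv2.resize(f['image'][115:200,145:285,::-1],None,fx=5.6,fy=5.6,interpolation=cv2.INTER_CUBIC))
cv2.imwrite('pics/sidec.png',cv2.resize(g['image'][150:250,140:275,::-1],None,fx=5.6,fy=5.6,interpolation=cv2.INTER_CUBIC))
```

```text
(no output)
```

View pics/topc.png

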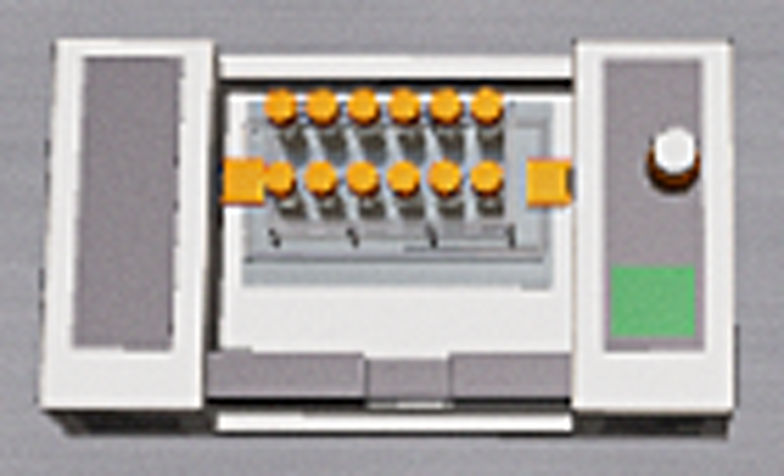

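View pics/sidec.png

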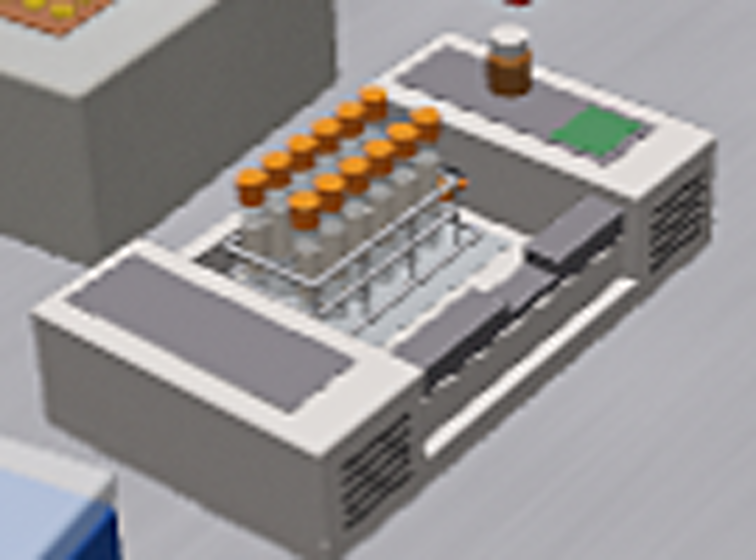

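The crops show the edge from (208,375) to (573,377) in the enlarged top picture, with the groove at about x = 365–450. The housing tops have corners at (55,40), (40,410), (733,40) and (733,412). All tabs lie flat.

Run:
```python
from h import *
f=dict(np.load('/tmp/top.npz'));g=dict(np.load('/tmp/side.npz'))
P=lambda x,y,z:pt(f,145+(x+.5)/5.6-.5,115+(y+.5)/5.6-.5,z=z)
S=lambda x,y,z:pt(g,140+(x+.5)/5.6-.5,150+(y+.5)/5.6-.5,z=z)
np.set_printoptions(precision=4,suppress=True)
c=np.array([P(55,40,.075),P(40,410,.075),P(733,412,.075),P(733,40,.075)]);print('top corners',c)
d=np.array([[.095,.17],[-.095,.17],[-.095,-.17],[.095,-.17]])
s=np.array([S(35,316,.075),S(325,455,.075),S(714,143,.075),S(447,33,.075)]);print('side corners',s)
for q in(c,s):
    m=q[:,:2].mean(0);u=q[:,:2]-m
    a=np.arctan2((d[:,0]*u[:,1]-d[:,1]*u[:,0]).sum(),(d*u).sum());R=np.array([[np.cos(a),-np.sin(a)],[np.sin(a),np.cos(a)]])
    print('centre',m,'yaw deg',np.degrees(a),'res mm',1e3*(u-d@R.T).round(4).tolist(),'L,R edge',m+R@[-.075,.09],m+R@[-.075,-.09])
for n,p in dict(l=(208,375),r=(573,377),gl=(365,377),gr=(450,377),front=(290,400),back=(290,353)).items(): print(n,P(*p,.065))
print('side groove L',S(507,297,.065),'R',S(527,247,.065))
for x,y in((250,375),(500,375),(408,375),(140,200)):
    print('depth',pt(f,145+x/5.6,115+y/5.6))
print('objs pink',pt(f,304,260),'jar',pt(f,117,204),'reagent',pt(f,399,194))
o=r.get_obs();R=cv2.Rodrigues(o['orientation'])[0];print(R)
```

```text
top corners [[ 0.7071  0.2415  0.075 ]
 [ 0.5183  0.2397  0.075 ]
 [ 0.5205 -0.0978  0.075 ]
 [ 0.7103 -0.0982  0.075 ]]
side corners [[ 0.7001  0.2449  0.075 ]
 [ 0.516   0.2392  0.075 ]
 [ 0.5174 -0.0884  0.075 ]
 [ 0.7081 -0.0937  0.075 ]]Traceback (most recent call last):
  File "<stdin>", line 12, in <module>
TypeError: can't multiply sequence by non-int of type 'float'
```

Run:
```python
from h import *
f=dict(np.load('/tmp/top.npz'));g=dict(np.load('/tmp/side.npz'))
P=lambda x,y,z:pt(f,145+(x+.5)/5.6-.5,115+(y+.5)/5.6-.5,z=z)
S=lambda x,y,z:pt(g,140+(x+.5)/5.6-.5,150+(y+.5)/5.6-.5,z=z)
np.set_printoptions(precision=4,suppress=True)
c=np.array([P(55,40,.075),P(40,410,.075),P(733,412,.075),P(733,40,.075)])
d=np.array([[.095,.17],[-.095,.17],[-.095,-.17],[.095,-.17]])
s=np.array([S(35,316,.075),S(325,455,.075),S(714,143,.075),S(447,33,.075)])
for q in(c,s):
    m=q[:,:2].mean(0);u=q[:,:2]-m
    a=np.arctan2((d[:,0]*u[:,1]-d[:,1]*u[:,0]).sum(),(d*u).sum());R=np.array([[np.cos(a),-np.sin(a)],[np.sin(a),np.cos(a)]])
    print('centre',m,'yaw deg',np.degrees(a),'res mm',1e3*(u-d@R.T),'L,R edge',m+R@[-.075,.09],m+R@[-.075,-.09])
for n,p in dict(l=(208,375),r=(573,377),gl=(365,377),gr=(450,377),front=(290,400),back=(290,353)).items(): print(n,P(*p,.065))
print('side groove L',S(507,297,.065),'R',S(527,247,.065))
for x,y in((250,375),(500,375),(408,375),(140,200)):
    print('depth',pt(f,145+x/5.6,115+y/5.6))
print('objs pink',pt(f,304,260),'jar',pt(f,117,204),'reagent',pt(f,399,194))
o=r.get_obs();R=cv2.Rodrigues(o['orientation'])[0];print(R)
```

```text
centre [0.614  0.0713] yaw deg 0.40151122494476477 res mm [[-0.7578 -0.4256]
 [ 0.4557 -0.9737]
 [ 0.2832  1.5371]
 [ 0.0189 -0.1378]] L,R edge [0.5384 0.1608] [ 0.5397 -0.0192]
centre [0.6104 0.0755] yaw deg 0.624990998071138 res mm [[-3.4288 -1.6301]
 [ 2.4671 -5.2343]
 [ 0.1688  7.1179]
 [ 0.7929 -0.2536]] L,R edge [0.5344 0.1647] [ 0.5364 -0.0153]
l [0.5385 0.1599 0.065 ]
r [ 0.5392 -0.0197  0.065 ]
gl [0.5382 0.0826 0.065 ]
gr [0.5386 0.0408 0.065 ]
front [0.5264 0.1191 0.065 ]
back [0.55   0.1199 0.065 ]
side groove L [0.5309 0.0815 0.065 ] R [0.549  0.0405 0.065 ]
depth [0.5377 0.1381 0.0643]
depth [0.5393 0.0151 0.0624]
depth [0.5407 0.0611 0.0534]
depth [0.6233 0.1941 0.0751]
objs pink [ 0.327  -0.1723  0.0831] jar [0.472  0.3308 0.0794] reagent [ 0.4959 -0.4141  0.1392]
[[ 0.9284  0.3716 -0.0007]
 [ 0.3716 -0.9284  0.0015]
 [-0.0001 -0.0016 -1.    ]]
```

The pose is consistent: the edge is at x≈0.538 and y 0.160…−0.020, and the groove spans y≈0.083…0.041. Depth heights also match. I'll travel high with the gripper shut and align the tool.

Call:
step_arm:
  moves:
    - [20,-22,0,0,0,0.06,0]
    - [50,-55,0,0,0,0.14,0]
    - [82,-90,0,0,0,0.22,0]
    - [114,-126,0,0,0,0.3,0]
    - [146,-161,0,0,0,0.3735,0]
    - [178,-196,0,0,0,0.3735,0]
    - [210,-231,0,0,0,0.3735,0]
    - [240,-264,0,0,0,0.3735,0]
  grip_force: 20

```text
clock: 0.9
tcp_pos: [0.3758, -0.2901, 0.2312]
orientation: [-3.141, -0.012, 0.0]
contact_force: [0.7, -0.2, -0.1]
grip_width: 0.0001
gripper_force: 0.0
```

Call:
step_arm:
  moves:
    - [16,-42,0,0,0,0,0]
    - [33,-86,0,0,0,0,0]
    - [50,-130,0,0,0,0,0]
    - [67,-174,0,0,0,0,0]
    - [84,-218,0,0,0,0,0]
    - [101,-262,0,0,0,0,0]
    - [118,-306,0,0,0,0,0]
    - [130,-336,0,0,0,0,0]

```text
clock: 1.7
tcp_pos: [0.5035, 0.0481, 0.2313]
orientation: [-3.141, -0.016, -0.0]
contact_force: [-0.3, -0.3, 0.5]
grip_width: -0.0
gripper_force: 0.0
```

Call:
step_arm:
  moves:
    - [18,-47,0,0,0,0,0]
    - [31,-80,0,0,0,0,0]
    - [35,-94,0,0,0,0,0]
    - [35,-94,40,0,0,0,0]
    - [35,-94,80,0,0,0,0]
    - [35,-94,115,0,0,0,0]
    - [35,-94,130,0,0,0,0]
    - [35,-94,130,0,0,0,0]

```text
clock: 2.5
tcp_pos: [0.5359, 0.1376, 0.0994]
orientation: [3.14, 0.01, -0.007]
contact_force: [0.2, -0.5, 0.3]
grip_width: 0.0
gripper_force: 0.0
```

Call:
step_arm:
  moves:
    - [2,-3,10,0,0,0,0]
    - [2,-3,20,0,0,0,0]
    - [2,-3,27,0,0,0,0]
    - [2,-3,30,0,0,0,0]
    - [2,-3,30,0,0,0,0]

```text
clock: 3.0
tcp_pos: [0.5393, 0.1417, 0.0711]
orientation: [3.141, 0.011, -0.001]
contact_force: [-0.4, -0.3, -0.2]
grip_width: -0.0004
gripper_force: 0.0
```

Run:
```python
from h import *
o=r.get_obs();print(o['tcp_pos'],o['contact_force'],cv2.Rodrigues(o['orientation'])[0])
g=grab('side');f=grab('top')
a=cv2.resize(g['image'][130:250,140:290,::-1],(750,600),interpolation=cv2.INTER_CUBIC)
cv2.imwrite('pics/side1.png',a)
```

```text
[0.53925835 0.14170482 0.07107436] [-0.42253078 -0.34735691 -0.23962262] [[ 9.99973913e-01  7.20973797e-03 -4.38505017e-04]
 [ 7.20963896e-03 -9.99973984e-01 -2.26944633e-04]
 [-4.40129820e-04  2.23777250e-04 -9.99999878e-01]]
```

View pics/side1.png

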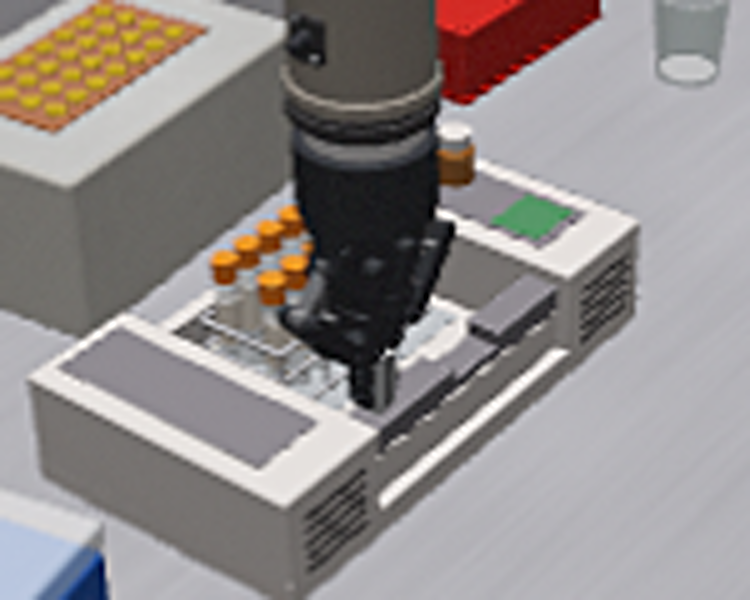

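The picture shows the closed fingertips at about (370,395), just above the left end of the edge, with the groove ahead at about (470,350). Next I'll lower them gently to contact.

Call:
step_arm:
  moves:
    - [0,0,2,0,0,0,0]
    - [0,0,4,0,0,0,0]
    - [0,0,4,0,0,0,0]

```text
clock: 3.4
tcp_pos: [0.5393, 0.1417, 0.0671]
orientation: [3.141, 0.011, -0.0]
contact_force: [-0.8, -0.9, -0.2]
grip_width: 0.0001
gripper_force: 0.0
```

Call:
step_arm:
  moves:
    - [0,0,1,0,0,0,0]
    - [0,0,1,0,0,0,0]

```text
clock: 3.6
tcp_pos: [0.5394, 0.1418, 0.0662]
orientation: [3.142, 0.011, -0.0]
contact_force: [0.2, -0.1, -0.2]
grip_width: 0.0002
gripper_force: 0.0
```

Call:
step_arm:
  moves:
    - [0,0,1,0,0,0,0]
    - [0,0,1,0,0,0,0]

```text
clock: 3.8
tcp_pos: [0.5394, 0.1418, 0.0652]
orientation: [3.142, 0.011, -0.0]
contact_force: [-0.3, -0.3, 0.9]
grip_width: -0.0003
gripper_force: 0.0
```

Call:
step_arm:
  moves:
    - [0,0,0.5,0,0,0,0]
    - [0,0,0.5,0,0,0,0]

```text
clock: 4.0
tcp_pos: [0.5394, 0.1419, 0.0651]
orientation: [3.141, 0.011, 0.0]
contact_force: [-2.2, -1.1, 3.0]
grip_width: 0.0
gripper_force: 2.0
```

Contact is made at z = 0.065 with about 3 N. I'll sweep right with a light preload.

Call:
step_arm:
  moves:
    - [0,0,0.7,0,0,0,0]
    - [0,3,0.7,0,0,0,0]
    - [0,7,0.7,0,0,0,0]
    - [0,11,0.7,0,0,0,0]
    - [0,15,0.7,0,0,0,0]
    - [0,19,0.7,0,0,0,0]
    - [0,23,0.7,0,0,0,0]
    - [0,27,0.7,0,0,0,0]

```text
clock: 4.8
tcp_pos: [0.5408, 0.1166, 0.0651]
orientation: [-3.139, -0.013, -0.005]
contact_force: [-0.2, 2.9, 4.3]
grip_width: 0.0003
gripper_force: 2.6
```

Call:
step_arm:
  moves:
    - [-1,4,0,0,0,0,0]
    - [-1,8,0,0,0,0,0]
    - [-1,12,0,0,0,0,0]
    - [-1,16,0,0,0,0,0]
    - [-1,20,0,0,0,0,0]
    - [-1,24,0,0,0,0,0]
    - [-1,28,0,0,0,0,0]
    - [-1,32,0,0,0,0,0]

```text
clock: 5.6
tcp_pos: [0.5401, 0.0846, 0.0651]
orientation: [-3.139, -0.013, -0.005]
contact_force: [-0.1, 4.3, 6.2]
grip_width: -0.0001
gripper_force: 3.1
```

Call:
step_arm:
  moves:
    - [-1,3,0,0,0,0,0]
    - [-1,6,0,0,0,0,0]
    - [-1,9,0,0,0,0,0]
    - [-1,12,0,0,0,0,0]
    - [-1,14,0,0,0,0,0]
    - [-1,16,0,0,0,0,0]

```text
clock: 6.2
tcp_pos: [0.5376, 0.0661, 0.0637]
orientation: [3.141, 0.011, -0.001]
contact_force: [0.4, -0.6, 0.2]
grip_width: 0.0001
gripper_force: 0.0
```

The fingers dropped at y≈0.066: z fell to 0.0637 with no force, where the image put the groove. I'll centre them, descend to the key and press.

Call:
step_arm:
  moves:
    - [1,2,0,0,0,0,0]
    - [1,4,1,0,0,0,0]
    - [1,4,3,0,0,0,0]
    - [1,4,5,0,0,0,0]
    - [1,4,7,0,0,0,0]
    - [1,4,8,0,0,0,0]
    - [1,4,9,0,0,0,0]
    - [1,4,10,0,0,0,0]

```text
clock: 7.0
tcp_pos: [0.5389, 0.0629, 0.0543]
orientation: [3.141, 0.012, -0.0]
contact_force: [-2.1, -0.3, 5.5]
grip_width: -0.0001
gripper_force: 2.3
```

Call:
step_arm:
  moves:
    - [0,0,1,0,0,0,0]
    - [0,0,2,0,0,0,0]
    - [0,0,3,0,0,0,0]
    - [0,0,4,0,0,0,0]
    - [0,0,4,0,0,0,0]

```text
clock: 7.5
tcp_pos: [0.5389, 0.0629, 0.0499]
orientation: [-3.141, -0.012, 0.0]
contact_force: [-1.3, 0.1, 2.3]
grip_width: -0.0003
gripper_force: 1.2
```

Call:
step_arm:
  moves:
    - [0,0,1,0,0,0,0]
    - [0,0,2,0,0,0,0]
    - [0,0,3,0,0,0,0]
    - [0,0,3,0,0,0,0]

```text
clock: 7.9
tcp_pos: [0.539, 0.0629, 0.048]
orientation: [3.141, 0.012, 0.0]
contact_force: [-5.4, -0.3, 14.5]
grip_width: -0.0001
gripper_force: 7.3
```

The key is against its stop: z is 0.048, 17 mm below the edge top, at 14.5 N. I'll lift clear, straight up.

Call:
step_arm:
  moves:
    - [0,0,0.5,0,0,0,0]
    - [0,0,0.5,0,0,0,0]
    - [0,0,-5,0,0,0,0]
    - [0,0,-20,0,0,0,0]
    - [0,0,-55,0,0,0,0]
    - [0,0,-95,0,0,0,0]
    - [-10,0,-135,0,0,0,0]
    - [-40,0,-160,0,0,0,0]

```text
clock: 8.7
tcp_pos: [0.502, 0.063, 0.2109]
orientation: [-3.14, -0.01, -0.01]
contact_force: [-0.0, -0.2, 0.5]
grip_width: 0.0001
gripper_force: 0.0
```

Call:
step_arm:
  moves:
    - [0,40,0,0,0,0,0]
    - [0,85,0,0,0,0,0]
    - [0,130,0,0,0,0,0]
    - [0,175,0,0,0,0,0]
    - [0,210,0,0,0,0,0]
    - [0,220,0,0,0,0,0]
    - [0,220,0,0,0,0,0]

```text
clock: 9.4
tcp_pos: [0.5004, -0.1593, 0.2075]
orientation: [3.141, 0.006, 0.001]
contact_force: [-0.4, 1.7, 0.0]
grip_width: 0.0002
gripper_force: 0.0
```

Run:
```python
from h import *
f=grab('top');g=grab('side')
a=cv2.resize(f['image'][105:205,145:285,::-1],(700,500),interpolation=cv2.INTER_CUBIC)
cv2.imwrite('pics/top2.png',a)
cv2.imwrite('pics/side2.png',cv2.resize(g['image'][150:250,140:275,::-1],None,fx=5.6,fy=5.6,interpolation=cv2.INTER_CUBIC))
```

```text
(no output)
```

View pics/top2.png

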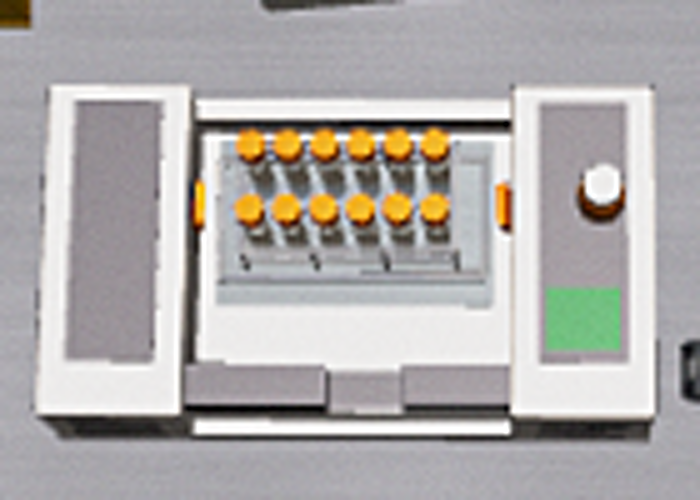

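View pics/side2.png

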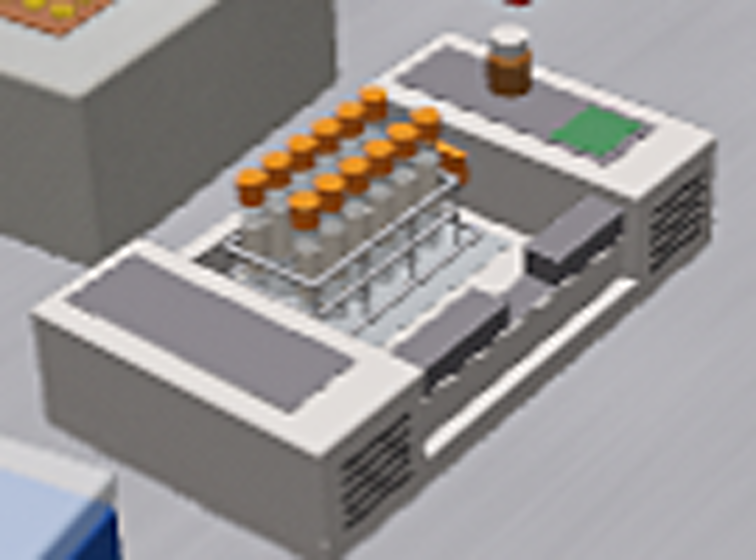

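Both tabs now stand up, at (199,205) and (503,205) in the top crop. The key is down, and the rack and vial haven't moved.

```bash
python3 -c "
from bench import r
print(r.hand_in())"
```

```text
the job is handed in; nothing more can be done
None
```

The rack is unlocked and the job is handed in: after the sweep along the edge, I pressed the key down to its stop, both orange tabs stand up, and the gripper is clear with the rack and vial where they were.

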